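# Lid the three copper pots

## Robot

A 6-joint arm with a two-finger parallel gripper is mounted at the origin on the work surface. World frame = base frame: x ahead of the robot, y to its left, z up, the work surface at z = 0. Lengths are in mm, angles in rad, forces in N, time in s.
With the tool pointing down it reaches from about 400 to 925 mm from the base axis. Payload 12.5 kg.
Tool frame: the origin (TCP) lies at the very end of the fingers, on their centre line; the grasp point (between the pads) lies 19 mm behind it; z points along the fingers, y is the line along which they close (so a half turn about z gives the same grasp; the last joint's range is limited). The gripper opens to 95 mm and grips with 3 to 60 N. Pads are 20 mm wide; open, the fingers measure 119 mm over their backs; the gripper's body (75 mm by 180 mm) begins 59 mm behind the grasp point.
Start: joints at [-1.236, 0.491, 1.559, -0, 1.092, -0.106], TCP at [266.689, -565.264, 214.661] pointing down, gripper open.
Joint ranges: [-3.1, 3.1], [-0.84, 2.19], [0.05, 2.79], [-1.13, 4.28], [0.06, 2.93], [-2.69, 2.69]. Speed limits (rad/s): [2.22, 2.22, 2.79, 3.14, 3.14, 3.14].

## Interface

Orientations are given as [roll, pitch, yaw] about the fixed x, y, z axes, in that order (R = Rz(yaw) Ry(pitch) Rx(roll)).
In Python, from cell import state, read_camera, camera_info, job_done gives the robot as it stands.
- The arm moves only by the shell command python3 -m handwheel 'ROWS'. ROWS is a JSON list of rows, 1 to 5 of them, each an object with the fields x, y, z (the shift in mm), twist (a turn about the tool's z in rad), aperture (the opening from 0.0 (shut) to 1.0 (fully open)); a field left out counts as zero (the opening has to be given); each row is the pose to reach, as a shift and turn from the pose commanded when the command began, along the tool's axes at that moment; what a row does not reach only later rows make up. A row lasts 1/12 s, in which the tool goes at most 41.7 mm and 0.125 rad, less where a joint would pass 70% of its speed; a pose out of reach is approached as far as the arm can. The fingers move at their own pace and stop on an object; the grip force is fixed at half the most. Time passes only in rows, so rows that do not move let the fingers close. It prints the time, the measured TCP pose, the force, the opening and the grip force at its end. Input that does not fit is refused with a message, and nothing moves.
- state(): the state, without advancing time (a new reading comes with each control period).
- read_camera(name): name is "scene" or "top" or "wrist"; returns (picture, depth): 480x640x3 uint8, red, green, blue; 480x640 float32, mm along the optical axis (not along the pixel's ray), 0 where there is no reading.
- camera_info(name): a dict with "vertical_fov" (degrees; the focal length in pixels is half the picture's height over the tangent of half this angle, whatever the lens; pixels are square), "cx", "cy" (the principal point, pixels), "origin" and "attitude" of the camera in the world. Camera axes: x right, y down, z forward; pixel columns grow to the right and rows downward; lengths in mm; the calibration is good to about 2 mm. A picture is of the moment at which its call begins: read the wrist's pose just before it. camera_info takes no time and is no camera call; for the wrist camera it gives the pose at the moment of the call.
- job_done(): hands the job in; it is judged then, once.
The state is a dict: "t": time; "joints": joint angles; "qvel": joint speeds; "tau": joint torques, N m; "eef_pos": TCP position; "tcp_rot": TCP orientation; "ft_force": force on the tool from outside, world axes, zero at the start; "moment": the same for the moment, N m; "opening": opening from 0.0 (shut) to 1.0 (fully open); "grip_force": force on a finger pad.
Only numpy, scipy, OpenCV 4.12 (cv2) and the standard library are available. Lean on these libraries where they do the work, as an engineer would, in place of code of your own. Each camera call takes 0.05 s, during which the arm holds its last target. There are 200 camera calls.

## Task

Put each of the three copper lids on the copper pot of its own size, turned so that the two brass tongues under its brim drop into the pot's two pouring spouts and the lid sits level and fully home on the rim. Leave the pots standing where they are, and leave the grey steel lid and the small things standing among them alone.

Things in the scene. Friction and masses are not known exactly. Their poses are not given: they have to be found in the camera images.
- pot_small: small copper pot, loose: outer diameter 72 mm, wall 3, 55 tall, open top. Pouring spouts at its +x and -x sides: gaps in the rim 26 mm wide, 12 deep, with lips reaching 47 mm from the axis. Origin: centre of the underside; z up; x points to a spout. The lid's origin is 47 mm above it when seated (7 more if the tongues miss the spouts).
- lid_small: small copper lid, 0.12 kg: brim diameter 84 mm. Origin: centre of underside, z up. Heights in mm: plug 0-8 (diameter 50, 56 at brim), brim 8-10.5, top rising to 15 at middle; brass bar handle 29-45, 44 long along x, 12 thick along y, on a 20 x 10 foot. Brass tongues 10 wide, heights 1-9, under the brim at +x and -x, to 47 from the axis. Same after half a turn.
- pot_medium: medium copper pot, loose: outer diameter 90 mm, wall 3, 55 tall, open top. Pouring spouts at its +x and -x sides: gaps in the rim 30 mm wide, 12 deep, with lips reaching 56 mm from the axis. Origin: centre of the underside; z up; x points to a spout. The lid's origin is 47 mm above it when seated (7 more if the tongues miss the spouts).
- lid_medium: medium copper lid, 0.16 kg: brim diameter 102 mm. Origin: centre of underside, z up. Heights in mm: plug 0-8 (diameter 68, 74 at brim), brim 8-10.5, top rising to 15 at middle; brass bar handle 29-45, 44 long along x, 12 thick along y, on a 20 x 10 foot. Brass tongues 10 wide, heights 1-9, under the brim at +x and -x, to 56 from the axis. Same after half a turn.
- pot_large: large copper pot, loose: outer diameter 108 mm, wall 3, 55 tall, open top. Pouring spouts at its +x and -x sides: gaps in the rim 34 mm wide, 12 deep, with lips reaching 65 mm from the axis. Origin: centre of the underside; z up; x points to a spout. The lid's origin is 47 mm above it when seated (7 more if the tongues miss the spouts).
- lid_large: large copper lid, 0.21 kg: brim diameter 120 mm. Origin: centre of underside, z up. Heights in mm: plug 0-8 (diameter 86, 92 at brim), brim 8-10.5, top rising to 15 at middle; brass bar handle 29-45, 44 long along x, 12 thick along y, on a 20 x 10 foot. Brass tongues 10 wide, heights 1-9, under the brim at +x and -x, to 65 from the axis. Same after half a turn.
- tin_lid: grey steel lid of another pot, diameter 100 mm, 38 mm tall with a round black knob, no tongues; not to be used or moved. Origin: centre of the underside.
- punch: dark steel punch standing upright, diameter 24 mm, 51 mm tall; to be left alone. Origin: centre of the underside.
- rivet_cup: tiny brass rivet cup, diameter 26 mm, 24 mm tall; to be left alone. Origin: centre of the underside.
- plug: orange plastic plug standing upright, diameter 24 mm, 34 mm tall; to be left alone. Origin: centre of the underside.

How it is judged:
By the outcome, as a careful person would: the job done as asked, in the order asked, and still so for the second after the job is handed in, with the robot touching nothing.
It also fails if it takes over 96 s, if anything falls off the work surface, if the arm or the gripper's body presses on something with over 40 N, if the wrist force passes 120 N, or if a joint passes its speed limit or range.

## Working session

There is one attempt and no reset: what is moved stays moved. The work goes in short steps, Python scripts to look and compute and a shell command to move; the robot and the scene stay as the last step left them, time stands still between calls to the robot, and variables do not carry over. Pictures are saved under pics/ and viewed, at most 14 in all, crops included, and the job is handed in when it is done.

```bash
ls && mkdir -p pics && python3 - <<'E'
from cell import *
import cv2
for n in ["scene","top"]:
    p,d=read_camera(n); cv2.imwrite(f"pics/{n}0.png",p[:,:,::-1]); print(n,camera_info(n))
s=state();print(s)
print(camera_info("wrist"))
E
```

```text
pics
scene {'vertical_fov': 54.23404010399297, 'cx': 314.86140473914264, 'cy': 236.06214927552077, 'origin': array([1055.83888091, -351.11372584,  485.62996781]), 'attitude': array([-2.18878984e+00, -1.85926754e-03,  9.76174143e-01])}
top {'vertical_fov': 51.4282267796352, 'cx': 321.17774817899533, 'cy': 244.25291956649076, 'origin': array([481.44345736,  -8.04956657, 833.74704058]), 'attitude': array([-3.05449652,  0.01197251, -1.57052198])}
{'t': 0.1, 'joints': array([-1.23556845e+00,  4.91472978e-01,  1.55937690e+00, -1.05215491e-06,
        1.09170016e+00, -1.05614815e-01]), 'qvel': array([-5.52902147e-04, -2.08416441e-03, -1.99865199e-03, -1.23050722e-04,
       -1.14530348e-03,  6.06744509e-05]), 'tau': array([ 1.87167832e-03, -6.13622904e+01, -2.58604646e+01,  6.93396293e-02,
        4.69828933e-02, -8.82716313e-05]), 'eef_pos': array([ 266.63121211, -565.04062917,  214.14052397]), 'tcp_rot': array([-3.14064051e+00, -9.99975144e-05,  4.40843132e-01]), 'ft_force': array([-0.60521517, -1.15871038, -0.0868431 ]), 'moment': array([ 0.01896059, -0.02003515, -0.00142912]), 'grip_force': 0.0, 'opening': 1.004084750542554}
{'vertical_fov': 64.39762324867056, 'cx': 313.3719749470931, 'cy': 238.49666734670737, 'origin': array([ 327.60705703, -535.98826323,  384.77703938]), 'attitude': array([ 2.89681054e+00,  7.15554142e-04, -1.12949045e+00])}
```

View pics/top0.png

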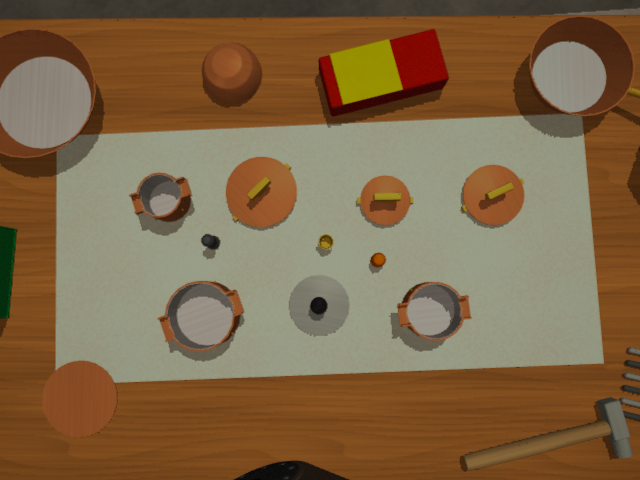

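View pics/scene0.png

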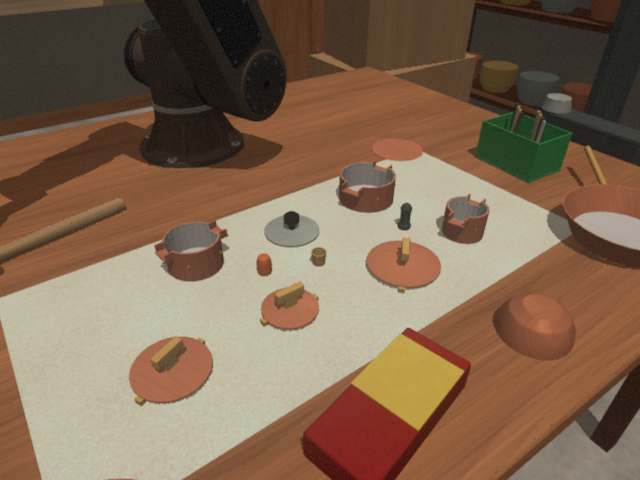

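The top view shows lids along the far row: large at (262,192), small at (385,200), medium at (493,195). The pots are small at (161,196), large at (203,316) and medium at (434,311). The tin lid is at (319,305), the punch at (211,241), the rivet cup at (326,242) and the plug at (378,260). Next I'll measure them through depth.

```bash
cat > h.py <<'E'
import numpy as np, cv2
from cell import *
from scipy.spatial.transform import Rotation as R
from scipy.optimize import least_squares
def cloud(n):
    ci=camera_info(n); p,d=read_camera(n)
    f=240/np.tan(np.radians(ci["vertical_fov"])/2)
    v,u=np.mgrid[:480,:640]
    P=np.stack([(u-ci["cx"])*d/f,(v-ci["cy"])*d/f,d],-1)
    W=R.from_euler("xyz",ci["attitude"]).apply(P.reshape(-1,3)).reshape(480,640,3)+ci["origin"]
    W[d<=0]=np.nan
    return p,W
def near(W,c,r): return np.hypot(W[...,0]-c[0],W[...,1]-c[1])<r
def circ(xy,r):
    g=lambda q:np.hypot(*(xy-q).T)-r
    return least_squares(g,xy.mean(0),loss="soft_l1").x
def axis(xy):
    c=xy.mean(0); w,V=np.linalg.eigh(np.cov((xy-c).T)); a=V[:,1]; return np.arctan2(a[1],a[0])%np.pi
def plan(x,y,z,yaw):
    s=state(); p=s["eef_pos"]; Rm=R.from_euler("xyz",s["tcp_rot"])
    d=Rm.inv().apply(np.array([x,y,z])-p); t=(s["tcp_rot"][2]-yaw+np.pi/2)%np.pi-np.pi/2
    print("plan",np.round(d,1),"turn",round(t,3),"j6",round(s["joints"][5]+t,2))
E
python3 - <<'E'
from h import *
p,W=cloud("top"); np.savez("top0.npz",p=p,W=W)
hsv=cv2.cvtColor(p,cv2.COLOR_RGB2HSV); z=W[...,2]
print("table z",np.nanmedian(z[130:370,70:580]))
brass=(hsv[...,0]>=18)&(hsv[...,0]<34)&(hsv[...,1]>140)
for n,(u,v),r in [("large",(262,192),60),("small",(385,200),42),("medium",(493,195),51)]:
    c=W[v,u,:2]; print(n,c, hsv[v,u])
    m=near(W,c,r+15)&(z>4)&(z<20); a=W[m][:,:2]
    hull=cv2.convexHull(a.astype(np.float32))
    m2=m&~brass&near(W,c,r+10); e=m2&~cv2.erode(m2.astype(np.uint8),np.ones((3,3))).astype(bool)
    xy=W[e][:,:2]; xy=xy[np.hypot(*(xy-a.mean(0)).T)>r-8]; C=circ(xy,r)
    h=near(W,c,40)&(z>35)&(z<60); H=W[h]
    t=near(W,C,r+10)&~near(W,C,r)&brass; T=W[t][:,:2]-C
    print(" circ",C.round(1),"n",len(xy),"handle",H.mean(0).round(1),len(H),"axis",axis(H[:,:2]).round(3),"ztop",np.median(H[:,2]).round(1),
     "tongue",axis(T).round(3) if len(T)>2 else None,len(T))
for n,(u,v),r in [("large",(203,316),54),("small",(161,196),36),("medium",(434,311),45)]:
    c=W[v,u,:2]
    m=near(W,c,r+25)&(z>48)&(z<62); xy=W[m][:,:2]
    C=circ(xy[np.hypot(*(xy-c).T)<r+6],r-1.5)
    o=near(W,C,r+18)&~near(W,C,r+3)&(z>36)&(z<62); T=W[o][:,:2]-C; 
    th=2*np.arctan2(T[:,1],T[:,0]); a=np.arctan2(np.sin(th).mean(),np.cos(th).mean())/2
    print(n,"pot",C.round(1),len(xy),"spout",round(a%np.pi,3),len(T))
for n,(u,v) in dict(punch=(211,241),cup=(326,242),plug=(378,260),tin=(319,305)).items(): print(n,W[v,u].round(0))
E
```

```text
table z 1.5430076095340155
large [638.80978805  99.33119953] [ 18 201  66]
 circ [642.3 102.2] n 336 handle [641.5 102.   44.4] 230 axis 2.361 ztop 44.7 tongue 2.353 31
small [ 621.38000793 -100.69145837] [ 20 212  71]
 circ [ 627.4 -104.8] n 235 handle [ 626.8 -104.4   44.7] 224 axis 1.578 ztop 45.0 tongue 1.595 32
medium [ 628.9365893  -272.67372019] [ 24 204 154]
 circ [ 635.2 -283.2] n 287 handle [ 635.5 -283.4   44.9] 220 axis 2.014 ztop 45.2 tongue 2.014 31
large pot [438.1 190.4] 572 spout 1.929 308
small pot [627.8 259.7] 424 spout 1.892 258
medium pot [ 445.9 -175.6] 476 spout 1.686 281
punch [555. 176.  49.]
cup [558.  -6.   3.]
plug [526. -90.  35.]
tin [454.   5.  36.]
```

```bash
for i in 1; do
python3 -m handwheel '[{"x":151, "y":-32.5, "z":31, "aperture":0.5}, {"x":151, "y":-32.5, "z":31, "aperture":0.5}, {"x":151, "y":-32.5, "z":31, "aperture":0.5}, {"x":151, "y":-32.5, "z":31, "aperture":0.5}, {"x":151, "y":-32.5, "z":31, "aperture":0.5}]'
python3 -m handwheel '[{"x":151, "y":-32.5, "z":31, "aperture":0.5}, {"x":151, "y":-32.5, "z":31, "aperture":0.5}, {"x":151, "y":-32.5, "z":31, "aperture":0.5}, {"x":151, "y":-32.5, "z":31, "aperture":0.5}, {"x":151, "y":-32.5, "z":31, "aperture":0.5}]'
python3 -m handwheel '[{"x":151, "y":-32.5, "z":31, "aperture":0.5}, {"x":151, "y":-32.5, "z":31, "aperture":0.5}, {"x":151, "y":-32.5, "z":31, "aperture":0.5}, {"x":151, "y":-32.5, "z":31, "aperture":0.5}, {"x":151, "y":-32.5, "z":31, "aperture":0.5}]'
python3 -m handwheel '[{"twist":-0.524, "aperture":0.5}, {"twist":-0.524, "aperture":0.5}, {"twist":-0.524, "aperture":0.5}, {"twist":-0.524, "aperture":0.5}, {"twist":-0.524, "aperture":0.5}]'
python3 -m handwheel '[{"twist":-0.524, "aperture":0.5}, {"twist":-0.524, "aperture":0.5}, {"twist":-0.524, "aperture":0.5}, {"twist":-0.524, "aperture":0.5}, {"twist":-0.524, "aperture":0.5}]'
python3 -m handwheel '[{"twist":-0.524, "aperture":0.5}, {"twist":-0.524, "aperture":0.5}, {"twist":-0.524, "aperture":0.5}, {"twist":-0.524, "aperture":0.5}, {"twist":-0.524, "aperture":0.5}]'
done; python3 -c "
from h import *
plan(635.4,-283.3,20,2.014)
p,W=cloud('wrist');cv2.imwrite('pics/w1.png',p[:,:,::-1])
z=W[...,2];H=W[near(W,(635,-283),40)&(z>38)&(z<55)];print(H.mean(0),axis(H[:,:2]),len(H))"
```

```text
t: 0.57
eef_pos: [392.8, -467.6, 182.3]
tcp_rot: [-3.139, -0.001, 0.445]
ft_force: [0.0, 1.0, -0.6]
opening: 0.706
grip_force: 0.0
t: 0.98
eef_pos: [515.2, -374.0, 151.1]
tcp_rot: [-3.14, -0.0, 0.445]
ft_force: [0.5, -0.0, 0.4]
opening: 0.504
grip_force: 0.0
t: 1.4
eef_pos: [637.7, -280.4, 119.9]
tcp_rot: [-3.14, 0.0, 0.445]
ft_force: [1.0, -0.6, 0.6]
opening: 0.5
grip_force: 0.0
t: 1.82
eef_pos: [634.2, -284.7, 121.6]
tcp_rot: [-3.141, 0.0, 0.97]
ft_force: [0.3, 0.2, -0.1]
opening: 0.499
grip_force: 0.0
t: 2.23
eef_pos: [634.4, -284.5, 121.7]
tcp_rot: [-3.141, 0.0, 1.491]
ft_force: [-0.5, -0.8, 1.0]
opening: 0.505
grip_force: 0.0
t: 2.65
eef_pos: [634.5, -284.3, 121.7]
tcp_rot: [-3.141, 0.0, 2.013]
ft_force: [-0.2, -0.4, 0.5]
opening: 0.497
grip_force: 0.0
plan [  0.5   1.2 101.7] turn -0.001 j6 -0.96
[ 635.00136881 -282.65021183   45.23501625] 2.006757992543169 1125
```

View pics/w1.png

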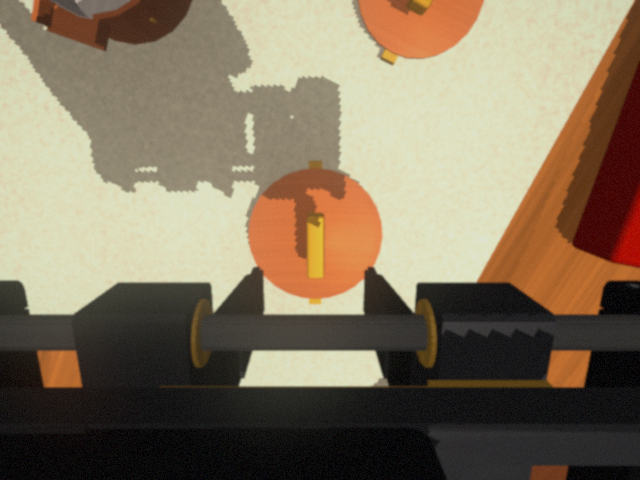

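The wrist view shows the handle at (315,245), upright and midway between the finger tips (about 255 and 370). It agrees with the top measurement within 1 mm, so I'll descend, grip and lift.

```bash
python3 -m handwheel '[{"x":0.5, "y":1, "z":35, "aperture":0.5}, {"x":0.5, "y":1, "z":70, "aperture":0.5}, {"x":0.5, "y":1, "z":92, "aperture":0.5}, {"x":0.5, "y":1, "z":101, "aperture":0.5}, {"x":0.5, "y":1, "z":101, "aperture":0.5}]'
python3 -m handwheel '[{"aperture":0}, {"aperture":0}, {"aperture":0}, {"aperture":0}, {"aperture":0}]'
python3 -m handwheel '[{"z":-10, "aperture":0}, {"z":-40, "aperture":0}, {"z":-80, "aperture":0}, {"z":-120, "aperture":0}, {"z":-120, "aperture":0}]'
python3 -c "
from h import *
plan(445.9,-175.6,140,1.686)"
```

```text
t: 3.12
eef_pos: [634.5, -282.7, 18.5]
tcp_rot: [-3.14, -0.003, 2.008]
ft_force: [0.1, -0.1, -0.1]
opening: 0.504
grip_force: 0.0
t: 3.53
eef_pos: [635.8, -283.1, 21.7]
tcp_rot: [3.141, 0.001, 2.012]
ft_force: [-0.2, 1.0, -0.8]
opening: 0.208
grip_force: 0.0
t: 3.95
eef_pos: [638.1, -284.3, 149.8]
tcp_rot: [3.135, 0.01, 2.013]
ft_force: [0.2, 0.6, -0.0]
opening: 0.125
grip_force: 30.0
plan [ 180.5 -127.3    7.2] turn 0.327 j6 -0.63
```

The fingers closed late, during the lift, so I'll check how the lid is held.

```bash
python3 -c "
from h import *
s=state();print(s['eef_pos'],s['ft_force'],s['opening'],s['grip_force'])
p,W=cloud('scene');cv2.imwrite('pics/s2.png',cv2.resize(p[:,:,::-1][120:440,:426],(798,600)))"
```

```text
[ 638.11803475 -284.28571266  149.82024565] [ 0.21791678  0.58819876 -0.00950168] 0.12488629450060337 29.9660924077034
```

View pics/s2.png

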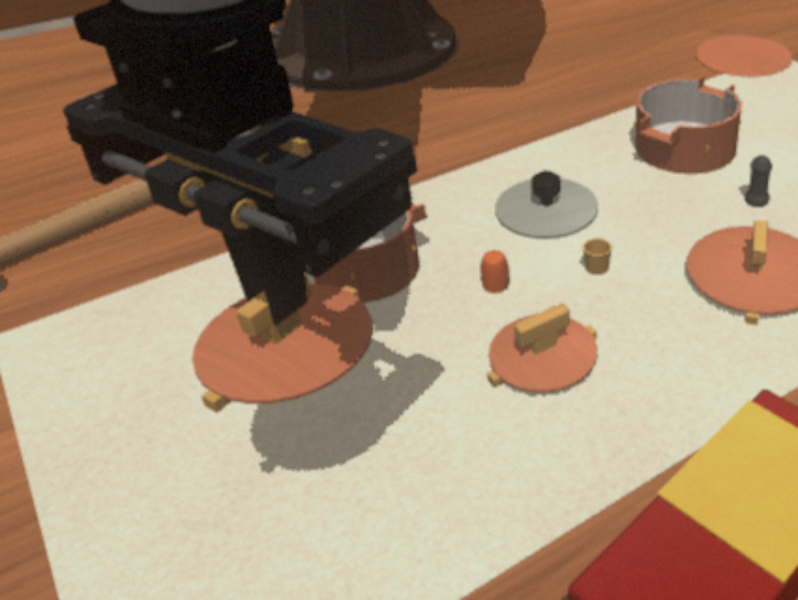

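The lid is held near (285,345) in the crop, with the fingers low on the handle. Now I'll measure its tilt and height from the scene depth.

```bash
cat >> h.py <<'E'
def held(n="scene"):
    p,W=cloud(n); e=state()["eef_pos"]; hsv=cv2.cvtColor(p,cv2.COLOR_RGB2HSV)
    m=near(W,e,58)&(hsv[...,0]<13)&(hsv[...,1]>110)&(W[...,2]<e[2])&(W[...,2]>e[2]-45)&(W[...,2]>70)
    Q=W[m]; c=Q.mean(0); k=np.hypot(*(Q-c)[:,:2].T)>0
    A=np.c_[Q[:,:2]-e[:2],np.ones(len(Q))]; s=np.linalg.lstsq(A,Q[:,2],rcond=None)[0]
    print("held n",len(Q),"slope x,y",s[:2].round(3),"z at tcp",s[2].round(1),"tcp",e.round(1))
E
python3 -c "
from h import *
held()"
```

```text
held n 3678 slope x,y [ 0.006 -0.002] z at tcp 126.2 tcp [ 635.9 -283.1  143.1]
```

```bash
python3 -c "
from h import *
plan(445.9,-175.6,140,1.686)"
```

```text
plan [ 178.5 -125.8    2.3] turn 0.327 j6 -0.63
```

```bash
python3 -m handwheel '[{"x":30, "y":-21, "aperture":0}, {"x":60, "y":-42, "aperture":0}, {"x":90, "y":-63, "aperture":0}]'
python3 -m handwheel '[{"x":30, "y":-21, "aperture":0}, {"x":60, "y":-42, "aperture":0}, {"x":80, "y":-56, "aperture":0}, {"x":88.5, "y":-63, "aperture":0}, {"x":88.5, "y":-63, "aperture":0}]'
python3 -m handwheel '[{"twist":0.1, "aperture":0}, {"twist":0.2, "aperture":0}, {"twist":0.3, "aperture":0}, {"twist":0.327, "aperture":0}, {"twist":0.327, "aperture":0}]'
python3 -c "
from h import *
held();plan(445.9,-175.6,80,1.686)"
```

```text
t: 4.3
eef_pos: [537.8, -227.3, 138.9]
tcp_rot: [-3.14, -0.003, 2.013]
ft_force: [-0.3, -1.1, -1.5]
opening: 0.125
grip_force: 30.0
t: 4.72
eef_pos: [442.6, -174.0, 140.0]
tcp_rot: [-3.14, -0.003, 2.013]
ft_force: [0.7, -0.3, -1.2]
opening: 0.123
grip_force: 30.0
t: 5.13
eef_pos: [445.6, -175.8, 139.9]
tcp_rot: [-3.141, -0.0, 1.684]
ft_force: [1.0, 0.1, -1.5]
opening: 0.126
grip_force: 30.0
held n 1658 slope x,y [-0.011  0.003] z at tcp 120.0 tcp [ 445.5 -175.7  140. ]
plan [ 0.   0.4 60. ] turn 0.001 j6 -0.63
```

```bash
python3 -m handwheel '[{"y":0.4, "z":25, "aperture":0}, {"y":0.4, "z":45, "aperture":0}, {"y":0.4, "z":54, "aperture":0}, {"y":0.4, "z":56, "aperture":0}, {"y":0.4, "z":56, "aperture":0}]'
python3 -m handwheel '[{"z":1, "aperture":0}, {"z":2, "aperture":0}, {"z":3, "aperture":0}, {"z":4, "aperture":0}, {"z":4, "aperture":0}]'
python3 -m handwheel '[{"z":1, "aperture":0}, {"z":2, "aperture":0}, {"z":3, "aperture":0}, {"z":4, "aperture":0}, {"z":4, "aperture":0}]'
python3 -c "
from h import *
p,W=cloud('scene');cv2.imwrite('pics/s3.png',cv2.resize(p[:,:,::-1][180:330,100:300],(800,600)))"
```

```text
t: 5.6
eef_pos: [445.7, -175.5, 84.3]
tcp_rot: [-3.14, -0.001, 1.686]
ft_force: [-0.6, 0.0, -1.4]
opening: 0.123
grip_force: 30.0
t: 6.02
eef_pos: [445.7, -175.5, 80.8]
tcp_rot: [3.141, 0.0, 1.686]
ft_force: [-0.1, -1.2, -1.3]
opening: 0.121
grip_force: 30.0
t: 6.43
eef_pos: [446.0, -175.6, 78.3]
tcp_rot: [3.14, 0.001, 1.686]
ft_force: [-5.1, 2.5, 28.0]
opening: 0.121
grip_force: 30.0
```

View pics/s3.png

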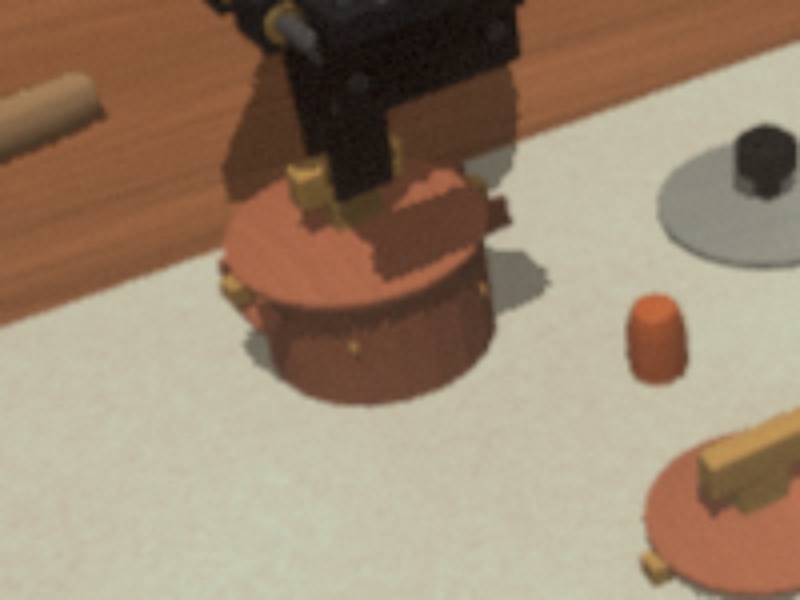

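Contact came at 78 mm, which matches the expected seated height of 76–80 mm, and the tongue at (237,290) is inside the spout. I'll release, rise and check with the top camera.

```bash
python3 -m handwheel '[{"z":-2, "aperture":0}, {"z":-2, "aperture":0.5}, {"z":-2, "aperture":0.5}, {"z":-2, "aperture":0.5}, {"z":-2, "aperture":0.5}]'
python3 -m handwheel '[{"aperture":0.5}, {"z":-15, "aperture":0.5}, {"z":-40, "aperture":0.5}, {"z":-70, "aperture":0.5}, {"z":-70, "aperture":0.5}]'
cat >> h.py <<'E'
def seated(C,n="scene"):
    p,W=cloud(n); hsv=cv2.cvtColor(p,cv2.COLOR_RGB2HSV); z=W[...,2]
    B=W[near(W,C,30)&(z>75)&(z<110)]
    m=near(W,C,58)&(hsv[...,0]<13)&(z>52)&(z<72); Q=W[m]
    s=np.linalg.lstsq(np.c_[Q[:,:2]-C,np.ones(len(Q))],Q[:,2],rcond=None)[0]
    print(n,"seated: handle top",np.percentile(B[:,2],80).round(1) if len(B) else None,"lid z",s[2].round(1),"slope",s[:2].round(3),len(Q))
    return p,W
E
python3 -c "
from h import *
p,W=seated((445.9,-175.6))
plan(627,-104.6,120,1.585)"
```

```text
t: 6.9
eef_pos: [445.6, -175.4, 78.4]
tcp_rot: [-3.141, -0.0, 1.686]
ft_force: [-1.5, -0.1, 1.4]
opening: 0.35
grip_force: 0.0
t: 7.32
eef_pos: [447.2, -176.2, 152.6]
tcp_rot: [3.137, 0.004, 1.686]
ft_force: [0.4, 0.1, 0.6]
opening: 0.499
grip_force: 0.0
scene seated: handle top 90.4 lid z 58.4 slope [-0.013  0.002] 1652
plan [ 50.2 187.3  31.1] turn 0.101 j6 -0.53
```

```bash
python3 -m handwheel '[{"x":8, "y":31, "aperture":0.5}, {"x":17, "y":62, "aperture":0.5}, {"x":25, "y":93, "z":15, "aperture":0.5}, {"x":25, "y":93, "z":15, "aperture":0.5}]'
python3 -m handwheel '[{"x":8, "y":31, "aperture":0.5}, {"x":17, "y":62, "aperture":0.5}, {"x":25, "y":94, "z":16, "aperture":0.5}, {"x":25, "y":94, "z":16, "aperture":0.5}, {"x":25, "y":94, "z":16, "twist":0.103, "aperture":0.5}]'
python3 -m handwheel '[{"aperture":0.5}, {"aperture":0.5}]'
python3 -c "
from h import *
p,W=cloud('wrist')
z=W[...,2];H=W[near(W,(627,-104.6),40)&(z>38)&(z<55)];print(H.mean(0),axis(H[:,:2]),len(H))
plan(627,-104.6,22,1.583)"
```

```text
t: 7.7
eef_pos: [538.2, -138.3, 130.7]
tcp_rot: [-3.141, -0.001, 1.687]
ft_force: [-1.4, 0.0, -0.2]
opening: 0.504
grip_force: 0.0
t: 8.12
eef_pos: [625.5, -103.4, 114.8]
tcp_rot: [-3.138, -0.001, 1.586]
ft_force: [-1.0, 0.2, 0.5]
opening: 0.5
grip_force: 0.0
t: 8.28
eef_pos: [624.9, -104.4, 116.7]
tcp_rot: [-3.14, -0.0, 1.585]
ft_force: [-0.5, -0.2, 0.1]
opening: 0.498
grip_force: 0.0
[ 627.02003867 -102.4574425    45.26546349] 1.5702006050809636 1167
plan [-0.1  2.1 95.1] turn 0.002 j6 -0.28
```

```bash
python3 -m handwheel '[{"x":0.6, "y":2, "z":35, "aperture":0.4}, {"x":0.6, "y":2, "z":70, "aperture":0.4}, {"x":0.6, "y":2, "z":88, "aperture":0.4}, {"x":0.6, "y":2, "z":95, "aperture":0.4}, {"x":0.6, "y":2, "z":95, "aperture":0.4}]'
python3 -m handwheel '[{"aperture":0}, {"aperture":0}, {"aperture":0}, {"aperture":0}, {"aperture":0}]'
python3 -m handwheel '[{"aperture":0}, {"aperture":0}, {"aperture":0}]'
python3 -m handwheel '[{"z":-10, "aperture":0}, {"z":-40, "aperture":0}, {"z":-80, "aperture":0}, {"z":-118, "aperture":0}, {"z":-118, "aperture":0}]'
python3 -m handwheel '[{"aperture":0}, {"aperture":0}]'
python3 -c "
from h import *
held();plan(627.8,259.7,140,1.892)"
```

```text
t: 8.75
eef_pos: [626.8, -103.8, 21.3]
tcp_rot: [-3.139, -0.001, 1.584]
ft_force: [0.5, 0.3, 0.6]
opening: 0.404
grip_force: 0.0
t: 9.17
eef_pos: [628.0, -103.8, 23.6]
tcp_rot: [3.14, 0.001, 1.583]
ft_force: [-1.5, 0.1, 5.6]
opening: 0.121
grip_force: 30.0
t: 9.42
eef_pos: [628.0, -103.8, 23.6]
tcp_rot: [3.14, 0.0, 1.583]
ft_force: [-1.6, 0.1, 5.4]
opening: 0.122
grip_force: 30.0
t: 9.83
eef_pos: [630.3, -104.2, 148.6]
tcp_rot: [3.131, 0.003, 1.583]
ft_force: [0.0, -0.7, -1.0]
opening: 0.124
grip_force: 30.0
t: 10.0
eef_pos: [627.2, -103.5, 140.6]
tcp_rot: [-3.141, -0.0, 1.583]
ft_force: [0.0, -0.5, -2.0]
opening: 0.124
grip_force: 30.0
held n 1526 slope x,y [-0.012  0.009] z at tcp 128.6 tcp [ 627.  -103.5  139.8]
plan [ 3.632e+02  5.100e+00 -1.000e-01] turn -0.309 j6 -0.59
```

```bash
python3 -m handwheel '[{"x":25, "aperture":0}, {"x":60, "y":1, "aperture":0}, {"x":97, "y":2, "aperture":0}, {"x":135, "y":2, "aperture":0}, {"x":173, "y":3, "aperture":0}]'
python3 -m handwheel '[{"x":38, "y":1, "aperture":0}, {"x":76, "y":1, "aperture":0}, {"x":114, "y":1, "aperture":0}, {"x":144, "y":2, "aperture":0}, {"x":165, "y":2, "aperture":0}]'
python3 -m handwheel '[{"x":18, "aperture":0}, {"x":25, "aperture":0}, {"x":25, "twist":-0.1, "aperture":0}, {"x":25, "twist":-0.2, "aperture":0}, {"x":25, "twist":-0.309, "aperture":0}]'
python3 -m handwheel '[{"aperture":0}, {"aperture":0}]'
python3 -c "
from h import *
held();plan(627.8,259.7,70.5,1.892)"
```

```text
t: 10.47
eef_pos: [627.6, 70.8, 138.9]
tcp_rot: [-3.139, 0.0, 1.582]
ft_force: [-0.2, -0.1, -1.0]
opening: 0.124
grip_force: 30.0
t: 10.88
eef_pos: [627.6, 237.2, 138.7]
tcp_rot: [-3.139, 0.001, 1.585]
ft_force: [0.5, 0.3, -1.6]
opening: 0.125
grip_force: 30.0
t: 11.3
eef_pos: [627.9, 258.8, 139.2]
tcp_rot: [-3.139, 0.0, 1.897]
ft_force: [-0.3, -0.1, -1.9]
opening: 0.122
grip_force: 30.0
t: 11.47
eef_pos: [628.1, 258.6, 139.7]
tcp_rot: [-3.14, 0.0, 1.888]
ft_force: [-0.2, -0.2, -0.4]
opening: 0.121
grip_force: 30.0
held n 825 slope x,y [-0.012  0.003] z at tcp 127.8 tcp [628.2 258.8 139.9]
plan [ 1.   0.  69.4] turn -0.004 j6 -0.03
```

```bash
python3 -m handwheel '[{"x":1, "z":25, "aperture":0}, {"x":1, "z":48, "aperture":0}, {"x":1, "z":58, "aperture":0}, {"x":1, "z":62, "aperture":0}, {"x":1, "z":62, "aperture":0}]'
python3 -m handwheel '[{"z":1, "aperture":0}, {"z":2, "aperture":0}, {"z":3, "aperture":0}, {"z":4, "aperture":0}, {"z":5, "aperture":0}]'
python3 -m handwheel '[{"z":1, "aperture":0}, {"z":2, "aperture":0}, {"z":2, "aperture":0}, {"z":2, "aperture":0}]'
python3 -c "
from h import *
p,W=cloud('scene');cv2.imwrite('pics/s4.png',cv2.resize(p[:,:,::-1][130:280,370:570],(800,600)))"
```

```text
t: 11.93
eef_pos: [627.8, 260.0, 77.9]
tcp_rot: [-3.14, 0.0, 1.89]
ft_force: [-0.0, -0.3, -0.8]
opening: 0.123
grip_force: 30.0
t: 12.35
eef_pos: [628.1, 260.3, 74.0]
tcp_rot: [3.141, 0.0, 1.892]
ft_force: [-0.4, 0.3, -0.9]
opening: 0.123
grip_force: 30.0
t: 12.68
eef_pos: [628.0, 260.3, 71.6]
tcp_rot: [-3.142, 0.0, 1.892]
ft_force: [-0.3, 0.1, -0.3]
opening: 0.125
grip_force: 30.0
```

View pics/s4.png

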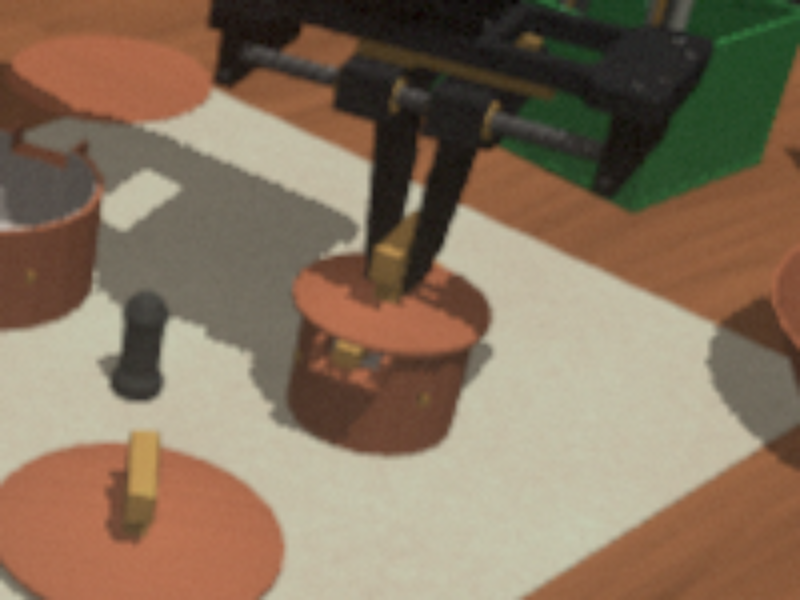

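The tongue at (347,352) is inside the spout gap and the lid is almost down. I'll finish the descent and release.

```bash
python3 -m handwheel '[{"z":1, "aperture":0}, {"z":2, "aperture":0}, {"z":2, "aperture":0}]'
python3 -m handwheel '[{"z":-1, "aperture":0.4}, {"z":-1, "aperture":0.4}, {"z":-1, "aperture":0.4}, {"z":-1, "aperture":0.4}, {"z":-1, "aperture":0.4}]'
python3 -m handwheel '[{"aperture":0.4}, {"z":-15, "aperture":0.4}, {"z":-40, "aperture":0.4}, {"z":-75, "aperture":0.4}, {"z":-75, "aperture":0.4}]'
python3 -m handwheel '[{"aperture":0.4}, {"aperture":0.4}]'
python3 -c "
from h import *
seated((627.8,259.7))
plan(642,102.1,120,2.357)"
```

```text
t: 12.98
eef_pos: [628.1, 260.3, 70.6]
tcp_rot: [3.141, 0.0, 1.892]
ft_force: [-2.3, -0.5, 7.1]
opening: 0.121
grip_force: 30.0
t: 13.4
eef_pos: [628.0, 260.3, 70.5]
tcp_rot: [-3.141, 0.0, 1.892]
ft_force: [-0.2, 0.5, -0.8]
opening: 0.378
grip_force: 0.0
t: 13.82
eef_pos: [630.2, 261.1, 151.8]
tcp_rot: [3.133, 0.0, 1.892]
ft_force: [0.3, 0.4, 0.4]
opening: 0.399
grip_force: 0.0
t: 13.98
eef_pos: [627.7, 260.2, 145.2]
tcp_rot: [-3.141, 0.0, 1.892]
ft_force: [-0.4, -0.2, -0.8]
opening: 0.399
grip_force: 0.0
scene seated: handle top 90.9 lid z 58.6 slope [-0.01   0.018] 888
plan [-154.5  -36.1   24.6] turn -0.465 j6 -0.49
```

```bash
python3 -m handwheel '[{"x":-35, "y":-8, "aperture":0.4}, {"x":-73, "y":-17, "aperture":0.4}, {"x":-110, "y":-26, "z":10, "aperture":0.4}, {"x":-143, "y":-33, "z":20, "aperture":0.4}, {"x":-154.5, "y":-36, "z":24, "aperture":0.4}]'
python3 -m handwheel '[{"twist":-0.11, "aperture":0.4}, {"twist":-0.22, "aperture":0.4}, {"twist":-0.34, "aperture":0.4}, {"twist":-0.465, "aperture":0.4}, {"twist":-0.465, "aperture":0.4}]'
python3 -m handwheel '[{"aperture":0.4}]'
python3 -c "
from h import *
p,W=cloud('wrist')
z=W[...,2];H=W[near(W,(642,102.1),40)&(z>38)&(z<55)];print(H.mean(0),axis(H[:,:2]),len(H))
plan(642,102.1,22,2.357)"
```

```text
t: 14.45
eef_pos: [642.0, 98.2, 119.1]
tcp_rot: [-3.138, -0.0, 1.889]
ft_force: [0.5, 0.0, -0.7]
opening: 0.401
grip_force: 0.0
t: 14.87
eef_pos: [642.1, 102.6, 120.5]
tcp_rot: [-3.14, -0.001, 2.363]
ft_force: [-0.1, 0.2, -0.8]
opening: 0.399
grip_force: 0.0
t: 14.95
eef_pos: [642.2, 102.6, 120.7]
tcp_rot: [-3.141, -0.001, 2.353]
ft_force: [-0.6, 0.3, 0.1]
opening: 0.401
grip_force: 0.0
[640.93114158 104.83016023  45.27951268] 2.3544774788904714 1141
plan [-0.2 -0.5 98.9] turn -0.004 j6 -0.73
```

```bash
python3 -m handwheel '[{"x":1, "z":35, "aperture":0.4}, {"x":1, "z":70, "aperture":0.4}, {"x":1, "z":90, "aperture":0.4}, {"x":1, "z":98.5, "aperture":0.4}, {"x":1, "z":98.5, "aperture":0.4}]'
python3 -m handwheel '[{"aperture":0}, {"aperture":0}, {"aperture":0}, {"aperture":0}, {"aperture":0}]'
python3 -m handwheel '[{"aperture":0}]'
python3 -m handwheel '[{"z":-10, "aperture":0}, {"z":-40, "aperture":0}, {"z":-80, "aperture":0}, {"z":-118, "aperture":0}, {"z":-118, "aperture":0}]'
python3 -m handwheel '[{"aperture":0}, {"aperture":0}]'
python3 -c "
from h import *
held();plan(438.1,190.4,140,1.929)"
```

```text
t: 15.42
eef_pos: [640.9, 103.1, 21.1]
tcp_rot: [-3.139, -0.002, 2.354]
ft_force: [-0.4, -0.2, 0.6]
opening: 0.401
grip_force: 0.0
t: 15.83
eef_pos: [642.3, 103.1, 24.2]
tcp_rot: [3.14, 0.001, 2.357]
ft_force: [-1.7, -0.5, 4.6]
opening: 0.12
grip_force: 30.0
t: 15.92
eef_pos: [642.3, 103.1, 24.2]
tcp_rot: [3.141, 0.001, 2.357]
ft_force: [-1.2, 0.1, 6.4]
opening: 0.13
grip_force: 30.0
t: 16.33
eef_pos: [644.5, 103.3, 149.1]
tcp_rot: [3.134, 0.007, 2.357]
ft_force: [1.2, 1.2, -1.4]
opening: 0.124
grip_force: 30.0
t: 16.5
eef_pos: [641.3, 103.0, 140.7]
tcp_rot: [-3.141, -0.001, 2.357]
ft_force: [0.5, -0.2, -2.3]
opening: 0.123
grip_force: 30.0
held n 2206 slope x,y [-0.006  0.003] z at tcp 128.5 tcp [641. 103. 140.]
plan [205.4 -81.6   0.4] turn 0.428 j6 -0.3
```

```bash
python3 -m handwheel '[{"x":25, "y":-10, "aperture":0}, {"x":60, "y":-24, "aperture":0}, {"x":96, "y":-38, "aperture":0}, {"x":132, "y":-52.5, "aperture":0}, {"x":160, "y":-63.5, "aperture":0}]'
python3 -m handwheel '[{"x":25, "y":-10, "aperture":0}, {"x":45.4, "y":-18, "aperture":0}, {"x":45.4, "y":-18, "twist":0.11, "aperture":0}, {"x":45.4, "y":-18, "twist":0.22, "aperture":0}, {"x":45.4, "y":-18, "twist":0.33, "aperture":0}]'
python3 -m handwheel '[{"twist":0.098, "aperture":0}, {"twist":0.098, "aperture":0}, {"twist":0.098, "aperture":0}]'
python3 -c "
from h import *
held();plan(438.1,190.4,71,1.929)"
```

```text
t: 16.97
eef_pos: [480.3, 171.5, 139.5]
tcp_rot: [-3.138, -0.002, 2.357]
ft_force: [0.6, 0.8, -1.8]
opening: 0.121
grip_force: 30.0
t: 17.38
eef_pos: [438.0, 190.6, 140.0]
tcp_rot: [-3.139, -0.0, 2.022]
ft_force: [0.2, 0.5, -0.9]
opening: 0.123
grip_force: 30.0
t: 17.63
eef_pos: [438.4, 190.4, 140.2]
tcp_rot: [-3.139, -0.0, 1.932]
ft_force: [-0.1, -0.1, -1.9]
opening: 0.126
grip_force: 30.0
held n 1141 slope x,y [-0.009  0.003] z at tcp 127.7 tcp [438.6 190.4 140.3]
plan [ 0.2 -0.3 69.3] turn 0.003 j6 -0.09
```

```bash
python3 -m handwheel '[{"z":25, "aperture":0}, {"z":48, "aperture":0}, {"z":58, "aperture":0}, {"z":62, "aperture":0}, {"z":62, "aperture":0}]'
python3 -m handwheel '[{"z":1, "aperture":0}, {"z":2, "aperture":0}, {"z":3, "aperture":0}, {"z":4, "aperture":0}, {"z":5, "aperture":0}]'
python3 -m handwheel '[{"z":1, "aperture":0}, {"z":2, "aperture":0}, {"z":3, "aperture":0}, {"z":3, "aperture":0}]'
python3 -c "
from h import *
p,W=cloud('scene');cv2.imwrite('pics/s5.png',cv2.resize(p[:,:,::-1][110:260,270:470],(800,600)))"
```

```text
t: 18.1
eef_pos: [438.5, 190.3, 78.2]
tcp_rot: [-3.139, -0.0, 1.931]
ft_force: [-0.4, 0.8, -1.3]
opening: 0.127
grip_force: 30.0
t: 18.52
eef_pos: [439.1, 190.6, 74.4]
tcp_rot: [3.141, 0.0, 1.929]
ft_force: [-0.1, -0.1, -2.4]
opening: 0.124
grip_force: 30.0
t: 18.85
eef_pos: [438.9, 190.5, 71.1]
tcp_rot: [3.142, 0.0, 1.929]
ft_force: [-0.1, 0.7, -0.7]
opening: 0.127
grip_force: 30.0
```

View pics/s5.png

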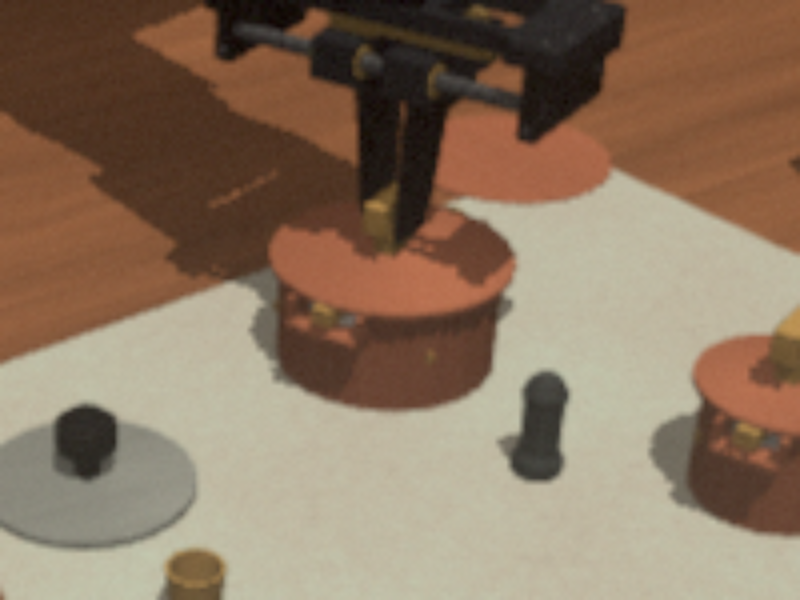

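The tongue at (323,315) is in the large pot's spout, and the small lid's tongue at (747,436) is seated. I'll finish the last millimetre, release and back off.

```bash
python3 -m handwheel '[{"z":1, "aperture":0}, {"z":2, "aperture":0}, {"z":2, "aperture":0}]'
python3 -m handwheel '[{"z":-1, "aperture":0.4}, {"z":-1, "aperture":0.4}, {"z":-1, "aperture":0.4}, {"z":-1, "aperture":0.4}, {"z":-1, "aperture":0.4}]'
python3 -m handwheel '[{"aperture":0.4}, {"z":-15, "aperture":0.4}, {"z":-40, "aperture":0.4}, {"z":-75, "aperture":0.4}, {"z":-110, "aperture":0.4}]'
python3 -c "
from h import *
plan(640,0,220,1.929)"
```

```text
t: 19.15
eef_pos: [439.0, 190.5, 70.9]
tcp_rot: [3.14, 0.0, 1.929]
ft_force: [-7.8, -2.5, 32.1]
opening: 0.121
grip_force: 30.0
t: 19.57
eef_pos: [438.9, 190.5, 69.9]
tcp_rot: [-3.141, 0.0, 1.929]
ft_force: [0.0, -0.5, 0.0]
opening: 0.386
grip_force: 0.0
t: 19.98
eef_pos: [438.4, 190.4, 180.9]
tcp_rot: [-3.139, -0.0, 1.929]
ft_force: [0.7, 0.3, 0.6]
opening: 0.399
grip_force: 0.0
plan [-248.9  122.   -39.4] turn -0.0 j6 -0.09
```

```bash
python3 -m handwheel '[{"x":-30, "y":15, "z":-40, "aperture":0.4}, {"x":-65, "y":32, "z":-40, "aperture":0.4}, {"x":-100, "y":49, "z":-40, "aperture":0.4}, {"x":-135, "y":66, "z":-40, "aperture":0.4}, {"x":-150, "y":74, "z":-40, "aperture":0.4}]'
python3 -m handwheel '[{"x":-30, "y":15, "aperture":0.4}, {"x":-65, "y":32, "aperture":0.4}, {"x":-90, "y":44, "aperture":0.4}, {"x":-99, "y":48, "aperture":0.4}, {"x":-99, "y":48, "aperture":0.4}]'
python3 -c "
from h import *
for C in [(445.9,-175.6),(627.8,259.7),(438.1,190.4)]: p,W=seated(C)
cv2.imwrite('pics/s6.png',p[:,:,::-1])
p,W=cloud('top'); cv2.imwrite('pics/t6.png',p[:,:,::-1]); z=W[...,2]
hsv=cv2.cvtColor(p,cv2.COLOR_RGB2HSV)
for C,r in [((445.9,-175.6),51),((627.8,259.7),42),((438.1,190.4),60)]:
  H=W[near(W,C,32)&(z>82)&(z<110)]; e=(near(W,C,r+12)&(z>52)&(z<75)); L=W[e]
  k=np.linalg.lstsq(np.c_[L[:,:2]-C,np.ones(len(L))],L[:,2],rcond=None)[0]
  print(C,'handle',H.mean(0).round(1),np.median(H[:,2]).round(1),'axis',axis(H[:,:2]).round(3),'slope',k.round(3),len(L))
"
```

```text
t: 20.4
eef_pos: [563.6, 72.8, 220.2]
tcp_rot: [3.14, 0.001, 1.927]
ft_force: [-0.9, 1.0, -0.1]
opening: 0.401
grip_force: 0.0
t: 20.82
eef_pos: [641.3, -1.6, 219.1]
tcp_rot: [-3.141, -0.0, 1.927]
ft_force: [1.0, 0.1, -0.3]
opening: 0.401
grip_force: 0.0
scene seated: handle top 90.4 lid z 58.3 slope [-0.013  0.001] 1652
scene seated: handle top 91.0 lid z 58.5 slope [-0.01   0.013] 884
scene seated: handle top 90.5 lid z 58.7 slope [-0.003  0.004] 1131
(445.9, -175.6) handle [ 447.  -177.4   91.6] 91.8 axis 1.691 slope [ 0.0000e+00 -4.0000e-03  5.9865e+01] 3263
(627.8, 259.7) handle [627.5 257.7  91.1] 91.7 axis 1.897 slope [ 1.0000e-03 -1.6000e-02  5.9807e+01] 1781
(438.1, 190.4) handle [nan nan nan] nan axis nan slope [0. 0. 0.] 0<string>:10: RuntimeWarning: Mean of empty slice.
  ret = um.true_divide(
  return _methods._mean(a, axis=axis, dtype=dtype,
  ret = ret.dtype.type(ret / rcount)
h.py:18: RuntimeWarning: Mean of empty slice.
  c=xy.mean(0); w,V=np.linalg.eigh(np.cov((xy-c).T)); a=V[:,1]; return np.arctan2(a[1],a[0])%np.pi
  avg = a.mean(axis, **keepdims_kw)
h.py:18: RuntimeWarning: Degrees of freedom <= 0 for slice
  c=xy.mean(0); w,V=np.linalg.eigh(np.cov((xy-c).T)); a=V[:,1]; return np.arctan2(a[1],a[0])%np.pi
  c *= np.true_divide(1, fact)
  c *= np.true_divide(1, fact)
```

View pics/s6.png

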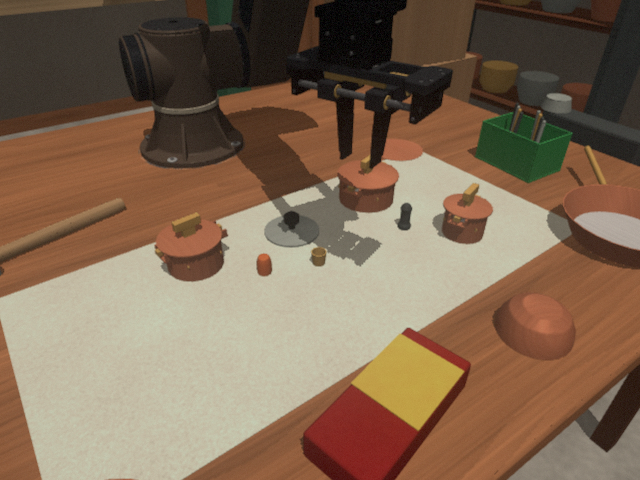

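View pics/t6.png

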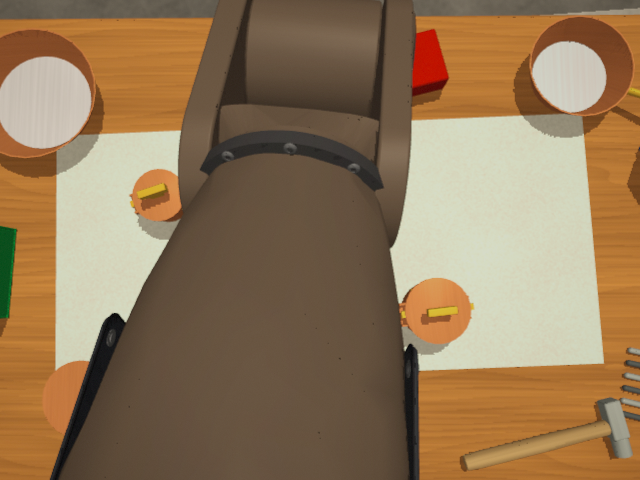

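The scene view shows all three lids level on their pots: medium at (190,245), large at (368,185), small at (467,213). The top view agrees for the medium and small lids; the arm hides the large one there. Handle tops read 90–92 mm, where seated is 92 and missed spouts would be 99. The tin lid, punch, cup and plug are where they were, so I'm handing in.

```bash
python3 -c "
from cell import *
print(job_done())"
```

```text
the job is handed in; nothing more can be done
None
```

All three copper lids are seated level and fully home on their own pots, tongues in the spouts, and the job was handed in at about 21 s of the 96 s allowed.

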